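# Set the die sled of a badge press, clamp it and make one press stroke

## Task

The die sled of the badge press is clamped out along its bed and a jar is standing on the bed in its way. First lift the jar off and stand it upright in the low open tray, beside the jar that is already there. Then loosen the sled's clamp knob (anticlockwise), slide the sled until its die is centred under the plunger, tighten the knob again clockwise until it is tight, and only then press the plunger head fully down to its stop and let it rise; disturb nothing else on the table.

Things in the scene. Friction and masses are not known exactly. Their poses are not given: they have to be found in the camera images.
- press: black badge press, fixed. Origin: on the table, straight below the plunger's axis. Bed: plate 116 mm wide (x), y = -90 to +375 mm, top 14 mm up, a steel guide rail 10 mm wide along each long edge, tops 26 mm up. Column 50 x 60 mm at x = -115, y = 0; from it a head 60 mm wide (y = -30 to +30) reaches over the bed, x = -140 to +40 mm, 124 to 168 mm above the table.
- plunger_top (a point): centre of the top of the black mushroom-shaped plunger head (68 mm across, 22 mm high) above the press head; about 217 mm above the table when up, 199 mm when down.
- plunger (a joint): plunger travel in m: 0 up, 0.018 down at its stop. A spring of 6 N (top) to 12 N (stop) lifts it again.
- die (a point): centre of the rim of the round steel die (72 mm across at its foot, 62 mm at its rim, rim 51 mm above the table) on the sled, an aluminium plate 86 mm wide and 200 mm long (55 mm beyond the die's centre on the -y side, 145 mm on the +y side of the press), top 28.5 mm above the table.
- sled (a joint): position of the sled along the press's y axis in m: 0 = die exactly under the plunger's axis; grows towards the press's +y, away from the head. Travel -0.030 to 0.235. It runs easily (about 2 N) when the clamp is loose.
- clamp_grip (a point): on the turning axis of the clamp knob, 60 mm above the table, at the height to grip. The knob stands on the sled, 115 mm from the die's centre on the side away from the head. Its grip is an upright black bar 66 mm long, 14 mm thick, from 44.5 to 74.5 mm above the table. It rides with the sled and may be used to pull it.
- clamp (a joint): knob angle in rad, anticlockwise from above: 0 = fully tight, bar in line with the bed; 1.3 = fully loose, bar nearly across the bed. The clamp bites below about 0.33; well tight below 0.2. Takes about 0.4 N m.
- jar: white plastic jar with grey lid, upright, 49 mm across, 96 mm high, 0.11 to 0.22 kg, that stands on the bed between the sled and the head. Origin: centre of its underside.
- tray: low open grey tray, fixed, outside 210 mm (its x) by 130 mm (its y), walls 5 mm thick and 32 mm high, floor 5 mm thick. Origin: centre of its underside, on the table.
- spare_jar: a second jar like the first, standing in the tray. Leave it. Origin: centre of its underside.
- glue: white glue bottle, 54 mm across, 170 mm high, close to the bed on the far side. Leave it. Origin: centre of its underside.
- mug: white mug, 76 mm across, 90 mm high, with a handle, on the robot's side of the bed. Leave it. Origin: centre of its underside.
- stapler: stapler 140 x 36 mm, 45 mm high, lying on the table. Leave it. Origin: centre of its underside.
- tape: roll of clear tape lying flat, 90 mm across, 24 mm high. Leave it. Origin: centre of its underside.
- tin: round steel tin, 82 mm across, 59 mm high. Leave it. Origin: centre of its underside.
- pens: flat grey pen tray with three pens, 155 x 75 mm, 28 mm high. Leave it. Origin: centre of its underside.
Things that resemble listed ones, but are neither listed nor needed, are in the scene too. What is shaped like the jar but blue or red is not meant.

How it is judged:
On the way, in this order (a step that is already met when the one before it is completed fails the run):
1. the jar stands upright in the tray (x of jar in the frame of tray between -0.08 and 0.08 m and y of jar in the frame of tray between -0.041 and 0.041 m and z of jar in the frame of tray between 0 and 0.012 m and angle between jar's own z axis and vertical below 0.1 rad and linear speed of jar below 0.02 m/s), for 0.2 s.
2. the clamp knob is loosened (value of joint clamp above 0.45 rad), for 0.1 s.
3. the die is under the plunger and the clamp knob is tight again (value of joint sled between -0.005 and 0.005 m and value of joint clamp below 0.25 rad), for 0.2 s.
4. the plunger is pressed fully down with the sled in place and clamped (all of step 3 and value of joint plunger above 0.0155 m), for 0.1 s.
At the end, for the whole second after the job is handed in: The plunger is up again (within 3 mm), the die is within 5 mm of the plunger's axis (sled between -0.005 and 0.005), the clamp is tight (below 0.25 rad), and the jar stands upright (within 0.1 rad), at rest, on the floor of the tray. Everything else is within 30 mm of where it stood (all of step 1 and all of step 3 and value of joint plunger below 0.003 m); the robot touches nothing.
It fails at once if the glue bottle, mug or spare jar is moved more than 30 mm or tipped (distance of any of glue, mug, spare_jar from where it was at the start of the episode above 0.03 m or angle between any of glue, mug, spare_jar's own z axis and vertical above 0.5 rad).
It fails at once if the stapler, tape, tin or pen tray is moved more than 30 mm (distance of any of stapler, tape, tin, pens from where it was at the start of the episode above 0.03 m).
It fails at once if the jar is tipped over (angle between jar's own z axis and vertical above 0.6 rad).
It also fails if it takes over 72 s, if anything falls off the work surface, if the arm or the gripper's body presses on something with over 40 N, if the wrist force passes 120 N, or if a joint passes its speed limit or range.

## Robot

A 6-joint arm with a two-finger parallel gripper is mounted at the origin on the work surface. World frame = base frame: x ahead of the robot, y to its left, z up, the work surface at z = 0. Lengths are in m, angles in rad, forces in N, time in s.
With the tool pointing down it reaches from about 0.275 to 0.725 m from the base axis. Payload 5.6 kg.
Tool frame: the origin (TCP) lies between the finger pads; the fingertips stand 25 mm ahead of it and the grasp point (between the pads) lies 6 mm ahead of it (manip.tips_ahead is the distance from the TCP to the fingertips, in m); z points along the fingers, y is the line along which they close (so a half turn about z gives the same grasp; the last joint's range is limited). The gripper opens to 85 mm and grips with 20 to 120 N. Pads are 22 mm wide; open, the fingers measure 114 mm over their backs; the gripper's body (76 mm by 85 mm) begins 54 mm behind the grasp point. The pads swing forward as they close: fully open they stand 13 mm farther back than shut.
Start: joints at [-0.888, 0.255, 0.108, 0, -1.424, -0.285], TCP at [0.213, -0.507, 0.219] pointing down, gripper open.
Joint ranges: [-2.95, 2.95], [-1.21, 1.97], [-1.09, 1.5], [-2.87, 1.71], [-2.94, -0.07], [-3.05, 3.05]. Speed limits (rad/s): [2.57, 2.57, 3.14, 3.14, 3.14, 3.14].

## Interface

Orientations are given as a unit quaternion [x, y, z, w].
In Python, from bench import manip, get_image, nets gives the robot as it stands.
- The arm moves only by the tool play_rows, never from a script. Its argument "motion" is text: rows parted by semicolons, each of 6 numbers parted by spaces: the shift along the world's x, y, z scaled (see below), then the turn, a rotation vector about the world's x, y, z scaled (see below). A call has 1 to 10 rows; each row is the pose to reach, as a shift and turn from the pose commanded when the call began, turning the shorter way round; what a row does not reach only later rows make up. The controller multiplies each number of a shift by 0.12 m and each number of a turn by pi rad. A row lasts 1/12 s, in which the tool goes at most 41.7 mm and 7.16 degrees, less where a joint would pass 70% of its speed; a pose out of reach is approached as far as the arm can. A call with a number of a shift or a turn outside -1 to 1 is refused whole. A call with a gripper value outside its range is refused whole. "grip" is the opening, from -1 (shut) to 1 (fully open), set as the call begins (left out, the last holds). The fingers move at their own pace and stop on an object; "squeeze" is the grip in N (left out, the last holds). Time passes only in rows, so rows that repeat a pose let the fingers close. It gives the time, the measured TCP pose, the force, the opening and the grip force at its end, in the units of the state.
- manip.state(): the state, without advancing time (a new reading comes with each control period).
- get_image(name): name is "side" or "top" or "wrist"; returns a dict with "frame" (384x512x3 uint8, blue, green, red), "fov_y" (degrees; the focal length in pixels is half the picture's height over the tangent of half this angle, whatever the lens; pixels are square), "cx", "cy" (the principal point, pixels), "rvec" (rotation vector, rad) and "tvec" (3), from world to camera coordinates, as OpenCV has them; the wrist camera has in their place "hand_eye" (4x4, takes a point from camera to tool coordinates, whose origin is the TCP and whose axes are the flange's). Camera axes: x right, y down, z forward; pixel columns grow to the right and rows downward; lengths in m; the calibration is good to about 2 mm. A picture is of the moment at which its call begins: read the wrist's pose just before it. There is no depth.
- manip.job_done(): hands the job in; it is judged then, once.
Trained networks look in a picture, given as the dict that the camera call returned (one of the last four; its "shot" number tells which), for a name from the list of things; names that differ only in an ending like _2 or _b are one class to them, and where a whole thing is asked for, a point or a joint stands for the part that bears it (a point fixed in the world has none). Each returns a list of dicts, best first, with "confidence" (0 to 1); they miss things now and then, are a little off and sometimes report something else, mostly with a low value. They report only what shows in the picture. A call takes as long as a camera call. They do not tell look-alikes from the thing itself.
- nets.masks_of(picture, label): "region" (384x512 bool, what is visible of it) and "bbox" ([left, top, right, bottom] in pixels, round what is visible of it).
The state is a dict: "t": time; "joint_pos": joint angles; "dq": joint speeds; "effort": joint torques, N m; "ee_pos": TCP position; "orientation": TCP orientation; "ft_force": force on the tool from outside, world axes, zero at the start; "ft_torque": the same for the moment, N m; "grip_width": opening from 0.0 (shut) to 1.0 (fully open); "grip_force": force on a finger pad.
Only numpy, scipy, OpenCV 4.12 (cv2) and the standard library are available. Lean on these libraries where they do the work, as an engineer would, in place of code of your own. Each camera call takes 0.05 s, during which the arm holds its last target. There are 200 camera calls.

## Working session

There is one attempt and no reset: what is moved stays moved. The work goes in short steps, Python scripts to look and compute and a tool call to move; the robot and the scene stay as the last step left them, time stands still between calls to the robot, and variables do not carry over. Pictures are saved under pics/ and viewed, at most 10 in all, crops included, and the job is handed in when it is done.

Besides the shell and the picture viewer there is one more tool, called after "Call:" as name(argument=value, ...) on one line, values as JSON. play_rows: Moves the arm, as the interface text tells. Its arguments: {"type":"object","properties":{"motion":{"type":"string"},"grip":{"type":"number"},"squeeze":{"type":"number"}},"required":["motion"]}

```bash
mkdir -p pics
cat > h.py <<'E'
import numpy as np, cv2
from bench import manip, get_image, nets
def cam(p):
    f=192/np.tan(np.radians(p["fov_y"])/2)
    K=np.array([[f,0,p["cx"]],[0,f,p["cy"]],[0,0,1]])
    R=cv2.Rodrigues(np.array(p["rvec"],float))[0]; t=np.array(p["tvec"],float).ravel()
    return K,R,t
def ray(p,uv):
    K,R,t=cam(p); d=R.T@np.linalg.solve(K,[uv[0],uv[1],1.]); return -R.T@t,d/np.linalg.norm(d)
def atz(p,uv,z):
    o,d=ray(p,uv); return o+d*(z-o[2])/d[2]
def proj(p,X):
    K,R,t=cam(p); c=K@(R@np.asarray(X,float)+t); return c[:2]/c[2]
def tri(rays):
    A=sum(np.eye(3)-np.outer(d,d) for o,d in rays); b=sum((np.eye(3)-np.outer(d,d))@o for o,d in rays)
    return np.linalg.solve(A,b)
E
python3 - <<'E'
from h import *
np.set_printoptions(precision=3,suppress=True)
P={n:get_image(n) for n in("top","side")}
for n,p in P.items():
    cv2.imwrite(f"pics/{n}0.png",p["frame"]); print(n,cam(p)[0][0,0],-cam(p)[1].T@cam(p)[2],cam(p)[1][2])
    for l in ["press","plunger_top","die","clamp_grip","jar","tray","spare_jar","glue","mug","tin"]:
        for m in nets.masks_of(p,l)[:3]:
            v,u=np.nonzero(m["region"]); print(l,round(m["confidence"],2),m["bbox"],round(u.mean(),1),round(v.mean(),1))
E
```

```text
top 378.71895311496814 [ 0.54  -0.108  1.196] [ 0.031  0.026 -0.999]
press 0.96 [173.5, 187.5, 326.2, 270.4] 258.8 220.4
plunger_top 0.63 [287.0, 202.3, 314.3, 228.1] 301.2 216.1
plunger_top 0.57 [387.4, 189.8, 399.4, 229.5] 391.1 210.1
die 0.88 [171.3, 196.0, 242.2, 224.8] 209.2 209.3
clamp_grip 0.51 [175.8, 204.3, 196.6, 211.8] 185.0 207.9
jar 0.82 [185.6, 254.8, 204.1, 275.5] 196.3 263.9
jar 0.66 [253.9, 204.5, 271.9, 224.8] 263.8 214.3
jar 0.61 [335.4, 231.2, 357.6, 245.3] 346.0 238.9
tray 0.9 [106.0, 185.3, 158.4, 254.9] 130.7 218.2
spare_jar 0.57 [114.6, 219.5, 144.9, 236.4] 128.8 228.9
glue 0.78 [207.4, 154.7, 231.4, 182.0] 220.8 170.3
mug 0.58 [225.5, 241.5, 260.8, 266.9] 242.1 256.2
tin 0.69 [259.4, 131.2, 289.0, 157.0] 272.6 144.8
side 418.4444563847876 [0.204 0.537 1.01 ] [ 0.332 -0.561 -0.758]
press 0.66 [186.5, 145.7, 335.0, 309.1] 267.1 226.4
plunger_top 0.68 [273.3, 145.6, 293.7, 196.3] 283.5 164.1
plunger_top 0.34 [182.1, 327.0, 202.4, 362.2] 193.2 343.8
die 0.95 [194.7, 230.2, 259.9, 294.2] 226.9 263.4
clamp_grip 0.69 [203.5, 264.6, 223.0, 285.2] 212.3 274.8
jar 0.73 [172.4, 182.1, 190.4, 219.7] 180.2 200.4
jar 0.73 [266.9, 279.2, 290.7, 311.2] 277.2 294.9
jar 0.67 [256.6, 194.1, 274.0, 228.7] 264.1 211.9
tray 0.74 [129.6, 301.9, 234.1, 384.0] 181.0 348.0
spare_jar 0.83 [181.2, 325.8, 202.5, 363.7] 193.1 344.2
glue 0.74 [189.4, 196.2, 209.8, 244.9] 199.5 222.9
mug 0.76 [278.2, 230.3, 313.7, 272.4] 292.8 251.7
tin 0.9 [195.0, 168.2, 222.7, 201.7] 208.0 184.8
```

View pics/top0.png

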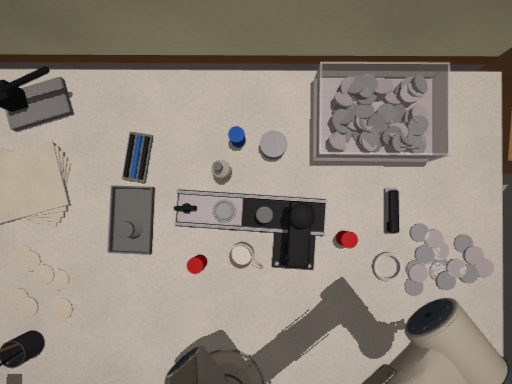

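View pics/side0.png

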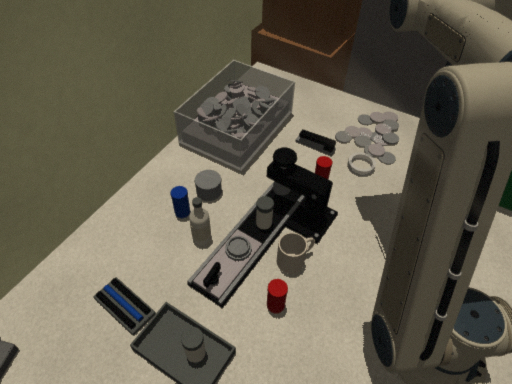

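The jar is on the bed at top (264,214) and side (265,211). The spare jar is at top (131,229) in the tray, the plunger at top (301,216), and the knob at the far left end of the sled, top (185,208). Next I fit cylinder silhouettes in both views and enlarge the bed.

```bash
cat >> h.py <<'E'
from scipy.optimize import least_squares
def cyl(X,r,h):
    a=np.linspace(0,2*np.pi,48); c=np.c_[r*np.cos(a),r*np.sin(a)]
    return np.vstack([np.c_[c+X[:2],np.full(48,X[2])],np.c_[c+X[:2],np.full(48,X[2]+h)]])
def bb(p,Q):
    q=np.array([proj(p,x) for x in Q]); return np.r_[q.min(0),q.max(0)]
def fit(obs,r,h,x0):
    f=lambda X:np.concatenate([bb(p,cyl(X,r,h))-np.array(b) for p,b in obs])
    s=least_squares(f,x0,loss="soft_l1"); return s.x,f(s.x)
E
python3 - <<'E'
from h import *
np.set_printoptions(precision=3,suppress=True)
T=get_image("top");S=get_image("side")
def pick(p,l,uv):
    return min(nets.masks_of(p,l),key=lambda m:abs((m["bbox"][0]+m["bbox"][2])/2-uv[0])+abs((m["bbox"][1]+m["bbox"][3])/2-uv[1]))["bbox"]
for l,r,h,a,b in [("jar",.0245,.096,(264,214),(265,211)),("spare_jar",.0245,.096,(130,228),(192,345)),("plunger_top",.034,.022,(301,216),(283,164)),("glue",.027,.170,(220,170),(199,222)),("mug",.038,.09,(242,256),(293,250)),("jar",.0245,.096,(196,264),(277,295))]:
    x,e=fit([(T,pick(T,l,a)),(S,pick(S,l,b))],r,h,[.5,-.0,.05]); print(l,x,e.round(1))
m=nets.masks_of(T,"tray")[0]["region"].astype(np.uint8)
for z,l in((.032,"tray"),):
    c=max(cv2.findContours(m,0,2)[0],key=cv2.contourArea); q=cv2.boxPoints(cv2.minAreaRect(c)); print("traybox",[atz(T,u,z)[:2] for u in q])
    R=cv2.minAreaRect(np.array([atz(T,u,z)[:2]*1000 for u in c[:,0].astype(float)],np.float32));print(R)
a=cv2.resize(T["frame"][180:275,165:335],None,fx=4.5,fy=4.5,interpolation=cv2.INTER_CUBIC)
cv2.imwrite("pics/topc.png",cv2.convertScaleAbs(a,alpha=1.6,beta=20))
b=cv2.resize(S["frame"][140:310,180:345],None,fx=3.5,fy=3.5,interpolation=cv2.INTER_CUBIC)
cv2.imwrite("pics/sidec.png",cv2.convertScaleAbs(b,alpha=1.6,beta=20))
E
```

```text
jar [ 0.53  -0.11   0.022] [-0.7 -1.1 -0.3 -1.3  1.2  1.8  4.6 -1.9]
spare_jar [ 0.49   0.296 -0.011] [ 1.3  0.3 -1.9 -0.2 -0.9  0.2  0.9 -0.3]
plunger_top [ 0.533 -0.208  0.162] [  1.8  -0.8  -2.8   0.6  -1.2   5.3   1.9 -17.9]
glue [ 0.665  0.018 -0.02 ] [-0.5  1.   2.8 -0.8 -0.7 -1.3  0.3  3.7]
mug [ 0.41  -0.053 -0.011] [ 2.9 -1.3 -2.5  2.8  1.4 -0.8 -3.9  0.8]
jar [0.377 0.09  0.003] [-0.5 -0.9  2.   1.6 -1.2 -0.5  0.4  0.8]
traybox [array([0.702, 0.057]), array([ 0.703, -0.005]), array([ 0.641, -0.006]), array([0.64 , 0.056])]
((671.673828125, 25.634653091430664), (62.037776947021484, 62.1281852722168), 0.7011035084724426)
```

View pics/topc.png

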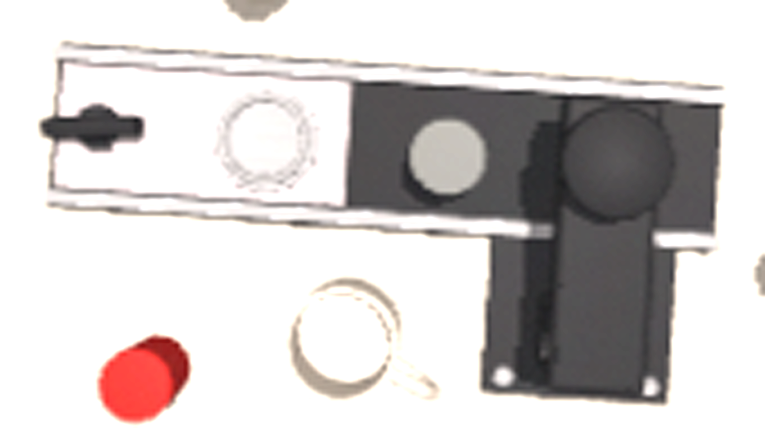

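View pics/sidec.png

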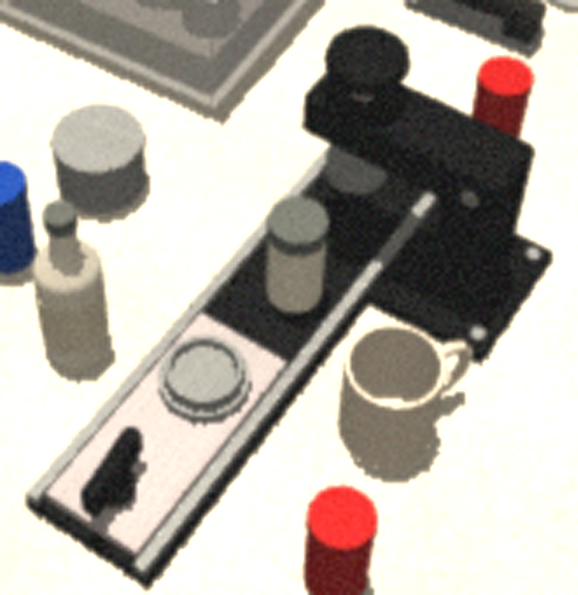

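Crops: jar lid centre at (447,156) in the top crop and (298,220) in the side crop; plunger (618,163) and (367,57); die rim (266,139) and (205,372). The rail ends are clear in both. The jar stands clear of the head. I'll fit the press pose from these.

Run:
```python
from h import *
np.set_printoptions(precision=3,suppress=True)
T=get_image("top");S=get_image("side")
ut=lambda x,y:(164.6+x/4.5,179.6+y/4.5); us=lambda x,y:(179.6+x/3.5,139.6+y/3.5)
for n,a,b in [("jarlid",(447,156),(298,220)),("plung",(618,163),(367,57)),("die",(266,139),(205,372)),("knobtop",(95,128),(117,462)),("cornerFar",(60,45),(36,498)),("cornerNear",(50,203),(147,572))]:
    r=[ray(T,ut(*a)),ray(S,us(*b))]; X=tri(r); print(n,X,"zs")
print("jar at z.110",atz(T,ut(447,156),.11))
# press fit x,y,yaw, sled
obs=[((-.0,0,.217),(618,163),(367,57)),((.058,.375,.026),(60,45),(36,498)),((-.058,.375,.026),(50,203),(147,572)),((.058,-.09,.026),(722,90),None),((-.058,-.09,.026),(716,247),None)]
def W(s,q): c,d=np.cos(s[2]),np.sin(s[2]); return np.array([s[0]+c*q[0]-d*q[1],s[1]+d*q[0]+c*q[1],q[2]])
def f(s):
    e=[]
    for q,a,b in obs:
        e+=list(proj(T,W(s,q))-ut(*a))
        if b: e+=list(proj(S,W(s,q))-us(*b))
    for q,a,b in[((0,s[3],.051),(266,139),(205,372))]:
        e+=list(proj(T,W(s,q))-ut(*a))+list(proj(S,W(s,q))-us(*b))
    return np.array(e)
s=least_squares(f,[.53,-.2,0,.2]); print("press",s.x,"res",s.fun.round(1))
print("die",W(s.x,(0,s.x[3],.051)),"knob",W(s.x,(0,s.x[3]+.115,.06)))
for l in("tray","pens"):
  for m in nets.masks_of(T,l):
    c=max(cv2.findContours(m["region"].astype(np.uint8),0,2)[0],key=cv2.contourArea)
    print(l,m["confidence"],m["bbox"],cv2.minAreaRect(np.array([atz(T,u,.032)[:2]*1000 for u in c[:,0].astype(float)],np.float32)))
q=manip.state(); print(q["ee_pos"],q["orientation"],q["grip_width"])
w=T["frame"][175:265,95:170]; b=S["frame"][295:384,120:245]
cv2.imwrite("pics/tray.png",cv2.convertScaleAbs(np.hstack([cv2.resize(w,(375,450),interpolation=2),cv2.resize(b,(425,450),interpolation=2)]),alpha=1.6,beta=20))
```

```text
jarlid [ 0.537 -0.109  0.108] zs
plung [ 0.535 -0.207  0.207] zs
die [0.547 0.014 0.043] zs
knobtop [0.552 0.125 0.066] zs
cornerFar [0.608 0.161 0.014] zs
cornerNear [0.5   0.166 0.017] zs
jar at z.110 [ 0.537 -0.109  0.11 ]
press [ 0.535 -0.207 -0.046  0.223] res [ 0.3  0.   0.8 -2.5 -1.6 -0.1 -3.1 -1.6 -1.9  2.1  1.1  0.8  1.2 -1.2
  0.5  1.6 -0.9  0.5  0.2 -0.9]
die [0.545 0.016 0.051] knob [0.55  0.131 0.06 ]
tray 0.89 [102.3, 184.0, 157.4, 256.5] ((515.6339721679688, 305.4647216796875), (142.55899047851562, 213.99021911621094), 88.56734466552734)
pens 0.93 [124.6, 130.9, 152.9, 185.9] ((708.5894775390625, 289.4812316894531), (80.57809448242188, 154.72068786621094), 82.92512512207031)
[ 0.213 -0.507  0.219] [-0.198  0.98   0.     0.   ] 1.0039350877468773
```

View pics/tray.png

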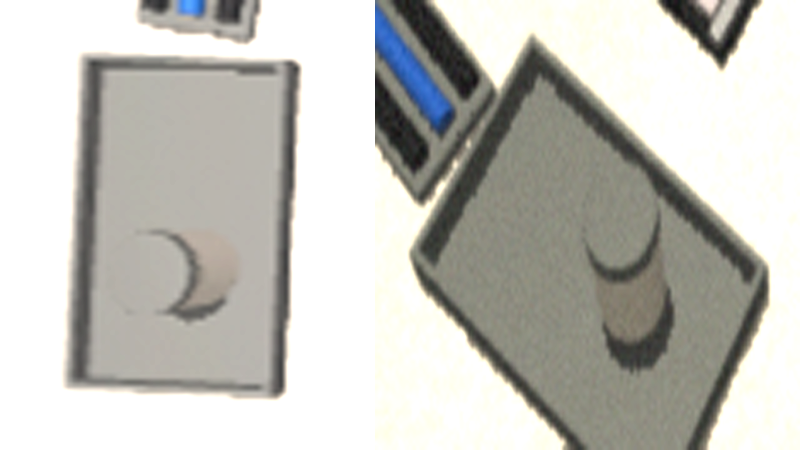

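The tray holds only the spare jar, at about (0.49, 0.296), and its far half is free. Fitted poses: press (0.535, -0.207) with yaw -0.046, sled at about 0.223, jar at (0.537, -0.109), tray at (0.516, 0.305). I move towards the jar and look with the wrist camera.

Call:
play_rows(motion="0.15 0.15 0.15 0 0 -0.02;0.3 0.3 0.3 0 0 -0.04;0.5 0.5 0.5 0 0 -0.07;0.7 0.7 0.6 0 0 -0.1;0.9 0.9 0.7 0 0 -0.127;1 1 0.7 0 0 -0.127", grip=0.53, squeeze=40)

```text
t: 2.55
ee_pos: [0.3356, -0.3857, 0.306]
orientation: [0.002, 1.0, -0.002, 0.002]
ft_force: [-0.3, -0.6, -0.2]
grip_width: 0.762
grip_force: 0.0
```

Call:
play_rows(motion="0.2 0.2 0 0 0 0;0.4 0.4 0 0 0 0;0.6 0.6 0 0 0 0;0.8 0.8 0 0 0 0;1 1 0 0 0 0;1 1 0 0 0 0")

```text
t: 3.05
ee_pos: [0.4562, -0.2634, 0.3021]
orientation: [-0.002, 1.0, 0.001, -0.0]
ft_force: [-0.4, -0.9, -0.7]
grip_width: 0.769
grip_force: 0.0
```

Call:
play_rows(motion="0.14 0.2 0 0 0 0;0.28 0.4 0 0 0 0;0.42 0.6 0 0 0 0;0.56 0.8 0 0 0 0;0.7 1 0 0 0 0;0.7 1 0 0 0 0;0.7 1 0 0 0 0")

```text
t: 3.63
ee_pos: [0.5377, -0.1459, 0.3025]
orientation: [-0.001, 1.0, 0.0, -0.001]
ft_force: [-0.1, 0.2, -0.4]
grip_width: 0.764
grip_force: 0.0
```

```bash
cat >> h.py <<'E'
from scipy.spatial.transform import Rotation as Ro
def wrist():
    s=manip.state(); p=get_image("wrist"); R=Ro.from_quat(s["orientation"]).as_matrix(); H=np.array(p["hand_eye"])
    M=np.eye(4); M[:3,:3]=R; M[:3,3]=s["ee_pos"]; C=np.linalg.inv(M@H)
    p["rvec"]=cv2.Rodrigues(C[:3,:3])[0].ravel(); p["tvec"]=C[:3,3]; return p,s
E
python3 - <<'E'
from h import *
np.set_printoptions(precision=3,suppress=True)
p,s=wrist(); print(s["t"],s["joint_pos"],s["ee_pos"],s["orientation"],s["grip_width"])
cv2.imwrite("pics/w1.png",p["frame"])
print(proj(p,(.537,-.109,.11)),proj(p,(.535,-.207,.217)),proj(p,(.545,.016,.051)))
for l in("jar","die"):
  for m in nets.masks_of(p,l): print(l,m["confidence"],m["bbox"])
E
```

```text
3.6333 [ 0.016  0.264  0.328 -0.    -1.637 -1.586] [ 0.538 -0.146  0.302] [-0.001  1.     0.    -0.001] 0.7641123019615567
[283.179 171.07 ] [181.177 192.482] [367.086 168.819]
jar 0.83 [262.3, 144.3, 301.7, 189.8]
jar 0.82 [306.9, 276.6, 330.0, 326.3]
jar 0.8 [401.5, 12.9, 488.3, 72.5]
jar 0.67 [52.9, 91.7, 132.4, 132.6]
jar 0.43 [147.8, 153.0, 227.6, 224.9]
jar 0.17 [282.0, 28.8, 375.1, 102.2]
die 0.62 [320.1, 137.6, 476.1, 198.4]
```

View pics/w1.png

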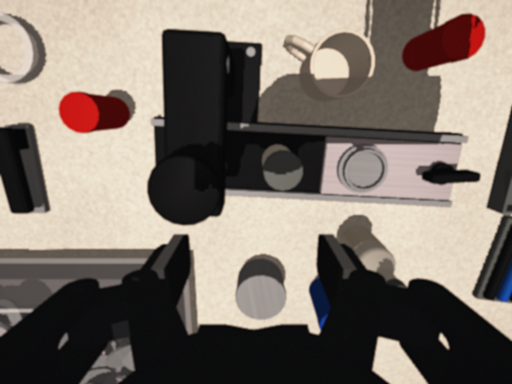

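Wrist view: the jar lid at (282,171) matches the prediction. The die (362,167) and plunger (186,188) are pulled towards the centre compared with the prediction, which suggests a non-pinhole (fisheye) lens. I'll check that.

Run:
```python
from h import *
np.set_printoptions(precision=4,suppress=True)
p,s=wrist(); T=get_image("top");S=get_image("side")
for q in(p,T,S): print({k:v for k,v in q.items() if k not in("frame","hand_eye")},cam(q)[0][0,0])
# test: bed edges straightness & rails: equidistant vs pinhole
def und(q,uv,fish):
    K=cam(q)[0]; x=np.array([(uv[0]-K[0,2])/K[0,0],(uv[1]-K[1,2])/K[1,1]]); r=np.hypot(*x)
    if fish=="eq": x=x*np.tan(r)/r
    return K[:2,:2]@x+K[:2,2]
ut=lambda x,y:(164.6+x/4.5,179.6+y/4.5); us=lambda x,y:(179.6+x/3.5,139.6+y/3.5)
obs=[("die",(266,139),(205,372),(362,167)),("plung",(618,163),(367,57),(186,188)),("jar",(447,156),(298,220),(282,171))]
for wf in("pin","eq"):
  for n,a,b,c in obs:
    R=[ray(T,und(T,ut(*a),wf)),ray(S,und(S,us(*b),wf)),ray(p,und(p,c,wf))]
    X=tri(R); print(wf,n,X,[round(1000*np.linalg.norm(np.cross(X-o,d)),1) for o,d in R], "TW",tri([R[0],R[2]]),"TS",tri(R[:2]))
```

```text
{'fov_y': 67.0462415463311, 'cx': 253.14422123306946, 'cy': 194.07696436055133, 'shot': 8, 'rvec': array([-2.0766, -2.0741, -0.2835]), 'tvec': array([ 0.1467, -0.5745,  0.314 ])} 289.8261795699618
{'fov_y': 53.76748701189058, 'cx': 253.8814976483113, 'cy': 201.35389547907053, 'rvec': array([ 2.2081, -2.1772,  0.0056]), 'tvec': array([-0.085 ,  0.5757,  1.1811]), 'shot': 9} 378.71895311496814
{'fov_y': 49.29531477620197, 'cx': 249.4665674888154, 'cy': 188.375886220751, 'rvec': array([ 0.7594, -2.6839,  1.0001]), 'tvec': array([0.4428, 0.3948, 0.9994]), 'shot': 10} 418.4444563847876
pin die [0.5463 0.0128 0.0396] [np.float64(1.5), np.float64(1.5), np.float64(2.2)] TW [0.5466 0.0155 0.0284] TS [0.5466 0.0139 0.0428]
pin plung [ 0.5346 -0.2074  0.2065] [np.float64(0.4), np.float64(1.6), np.float64(1.6)] TW [ 0.5346 -0.2085  0.2005] TS [ 0.5354 -0.2073  0.2071]
pin jar [ 0.5373 -0.1104  0.1061] [np.float64(1.5), np.float64(0.3), np.float64(1.4)] TW [ 0.5376 -0.1101  0.1013] TS [ 0.537  -0.1089  0.1083]
eq die [0.5445 0.0158 0.0449] [np.float64(2.8), np.float64(1.1), np.float64(3.4)] TW [0.5439 0.0153 0.046 ] TS [0.5466 0.0143 0.0415]
eq plung [ 0.5345 -0.2083  0.2065] [np.float64(0.2), np.float64(1.6), np.float64(1.6)] TW [ 0.5343 -0.2092  0.2014] TS [ 0.5352 -0.2081  0.2071]
eq jar [ 0.5372 -0.1103  0.1062] [np.float64(1.4), np.float64(0.4), np.float64(1.3)] TW [ 0.5375 -0.11    0.1012] TS [ 0.5369 -0.1089  0.1082]
```

The pinhole residuals are about 2 mm, and the low heights come from rounded rims, so there is no lens problem. The jar is at (0.537, -0.110); I descend and grasp it.

Call:
play_rows(motion="0 0.15 0 0 0 0;0 0.31 -0.1 0 0 0;0 0.31 -0.3 0 0 0;0 0.31 -0.5 0 0 0;0 0.31 -0.7 0 0 0;0 0.31 -0.9 0 0 0;0 0.31 -1 0 0 0;0 0.31 -1 0 0 0")

```text
t: 4.6
ee_pos: [0.5349, -0.1101, 0.18]
orientation: [0.001, 1.0, 0.0, -0.003]
ft_force: [0.2, -0.8, -0.7]
grip_width: 0.763
grip_force: 0.0
```

Call:
play_rows(motion="0 0 -0.15 0 0 0;0 0 -0.3 0 0 0;0 0 -0.45 0 0 0;0 0 -0.6 0 0 0;0 0 -0.75 0 0 0;0 0 -0.88 0 0 0;0 0 -0.88 0 0 0")

```text
t: 5.18
ee_pos: [0.539, -0.1061, 0.0777]
orientation: [0.0, 1.0, 0.003, 0.002]
ft_force: [-1.5, 22.8, 7.1]
grip_width: 0.766
grip_force: 0.0
```

Call:
play_rows(motion="0 0 0 0 0 0;0 0 0 0 0 0;0 0 0 0 0 0;0 0 0 0 0 0;0 0 0 0 0 0;0 0 0 0 0 0", grip=-1)

```text
t: 5.68
ee_pos: [0.5392, -0.1068, 0.08]
orientation: [0.0, 1.0, 0.002, 0.003]
ft_force: [-2.3, 18.2, 8.1]
grip_width: 0.554
grip_force: 40.1
```

There is 20 N pushing towards +y, so the hand is rubbing the press head. The grip holds (47 mm). I ease off in +y and lift.

Call:
play_rows(motion="0 0.04 0.03 0 0 0;0 0.08 0.1 0 0 0;0 0.15 0.2 0 0 0;0 0.22 0.35 0 0 0;0 0.3 0.55 0 0 0;0 0.4 0.75 0 0 0;0 0.5 0.95 0 0 0;0 0.5 1 0 0 0;0 0.5 1 0 0 0")

```text
t: 6.43
ee_pos: [0.5385, -0.0498, 0.2008]
orientation: [0.0, 1.0, 0.0, 0.003]
ft_force: [-0.2, -0.5, -0.8]
grip_width: 0.558
grip_force: 41.3
```

Call:
play_rows(motion="0.02 0.1 0.03 0 0 0;0.04 0.3 0.05 0 0 0;0.06 0.5 0.05 0 0 0;0.08 0.75 0.05 0 0 0;0.1 1 0.05 0 0 0")

```text
t: 6.85
ee_pos: [0.5484, 0.0708, 0.2023]
orientation: [0.001, 1.0, -0.0, -0.001]
ft_force: [1.2, -1.4, -1.5]
grip_width: 0.555
grip_force: 41.3
```

Call:
play_rows(motion="0.02 0.25 0 0 0 0;0.04 0.5 0 0 0 0;0.06 0.75 0 0 0 0;0.1 1 0 0 0 0")

```text
t: 7.18
ee_pos: [0.5603, 0.1912, 0.2023]
orientation: [0.001, 1.0, -0.001, -0.001]
ft_force: [1.1, -0.4, -1.2]
grip_width: 0.556
grip_force: 41.3
```

Call:
play_rows(motion="0 0.25 0 0 0 0;0 0.5 0 0 0 0;0 0.7 0 0 0 0;0 0.88 0 0 0 0;0 0.98 0 0 0 0;0 0.99 0 0 0 0;0 0.99 0 0 0 0")

```text
t: 7.77
ee_pos: [0.5608, 0.3089, 0.2022]
orientation: [0.0, 1.0, -0.001, -0.001]
ft_force: [0.1, 0.0, -2.0]
grip_width: 0.557
grip_force: 41.4
```

Run:
```python
from h import *
np.set_printoptions(precision=3,suppress=True)
p,s=wrist(); S=get_image("side")
print(s["t"],s["joint_pos"],s["ee_pos"],s["ft_force"],s["ft_torque"],s["grip_width"])
ms=nets.masks_of(p,"tray")+nets.masks_of(p,"spare_jar")
for m in ms: print(m["confidence"],m["bbox"])
f=p["frame"].copy(); g=S["frame"][200:384,100:345].copy()
y=-.05
def W(q): return (.515+q[0]-y*q[1],.311+y*q[0]+q[1],q[2])
for q in[(-.105,-.065),(.105,-.065),(.105,.065),(-.105,.065)]: cv2.circle(f,tuple(int(v) for v in proj(p,W(q+(.032,)))),3,(0,0,255),-1)
cv2.circle(f,tuple(int(v) for v in proj(p,(.489,.290,.101))),3,(0,255,0),-1)
cv2.imwrite("pics/w2.png",cv2.resize(f,(512,384)) if 0 else np.hstack([f,cv2.resize(g,(280,384))]))
```

```text
7.7667 [ 0.747  0.444  0.339 -0.    -1.468 -2.319] [0.561 0.309 0.202] [ 0.148  0.034 -1.991] [-0.085 -0.014 -0.043] 0.5571626793288389
0.78 [189.1, 30.9, 322.0, 225.2]
0.82 [212.3, 77.5, 266.7, 135.1]
0.7 [189.0, 31.2, 319.5, 223.4]
```

View pics/w2.png

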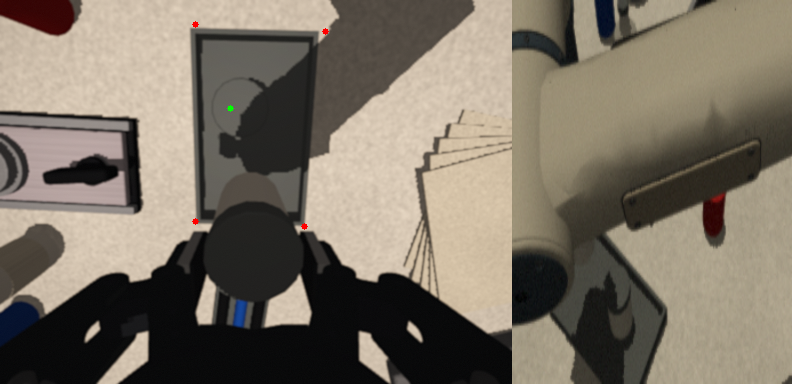

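The tray corners in the wrist view (193,30) to (302,222) agree with the estimate. The spare lid at (239,107) is 70 mm away from the target spot. I lower the jar.

Call:
play_rows(motion="0 0 -0.1 0 0 0;0 0 -0.3 0 0 0;0 0 -0.5 0 0 0;0 0 -0.7 0 0 0;0 0 -0.82 0 0 0;0 0 -0.9 0 0 0;0 0 -0.95 0 0 0;0 0 -0.98 0 0 0;0 0 -1 0 0 0;0 0 -1 0 0 0")

```text
t: 8.8
ee_pos: [0.5614, 0.3091, 0.084]
orientation: [0.001, 1.0, 0.0, 0.0]
ft_force: [-0.4, -0.5, -0.9]
grip_width: 0.559
grip_force: 41.4
```

Call:
play_rows(motion="0 0 -0.02 0 0 0;0 0 -0.04 0 0 0;0 0 -0.06 0 0 0;0 0 -0.07 0 0 0;0 0 -0.08 0 0 0;0 0 -0.08 0 0 0")

```text
t: 9.3
ee_pos: [0.5609, 0.3089, 0.0736]
orientation: [0.001, 1.0, -0.0, -0.0]
ft_force: [-0.6, -0.3, -1.4]
grip_width: 0.553
grip_force: 41.4
```

Call:
play_rows(motion="0 0 -0.01 0 0 0;0 0 -0.02 0 0 0;0 0 -0.02 0 0 0;0 0 -0.02 0 0 0")

```text
t: 9.63
ee_pos: [0.5611, 0.3089, 0.0714]
orientation: [0.001, 1.0, -0.0, -0.0]
ft_force: [-0.8, 0.1, -1.7]
grip_width: 0.561
grip_force: 41.4
```

Call:
play_rows(motion="0 0 -0.01 0 0 0;0 0 -0.02 0 0 0;0 0 -0.03 0 0 0;0 0 -0.03 0 0 0")

```text
t: 9.97
ee_pos: [0.5626, 0.309, 0.071]
orientation: [0.0, 1.0, 0.0, 0.002]
ft_force: [-2.1, -3.3, 11.3]
grip_width: 0.556
grip_force: 42.6
```

Contact with the floor. I back off slightly, release and lift.

Call:
play_rows(motion="0 0 0.02 0 0 0;0 0 0.02 0 0 0")

```text
t: 10.13
ee_pos: [0.5614, 0.3092, 0.071]
orientation: [0.001, 1.0, 0.0, 0.0]
ft_force: [-0.9, -0.4, 4.6]
grip_width: 0.553
grip_force: 42.2
```

Call:
play_rows(motion="0 0 0 0 0 0;0 0 0 0 0 0;0 0 0 0 0 0;0 0 0 0 0 0;0 0 0 0 0 0", grip=0.6)

```text
t: 10.55
ee_pos: [0.5611, 0.3089, 0.0701]
orientation: [0.001, 1.0, -0.0, -0.0]
ft_force: [-0.1, -0.6, -0.2]
grip_width: 0.797
grip_force: 0.0
```

Call:
play_rows(motion="0 0 0.05 0 0 0;0 0 0.15 0 0 0;0 0 0.35 0 0 0;0 0 0.6 0 0 0;0 0 0.8 0 0 0;0 0 1 0 0 0;0 0 1 0 0 0")

```text
t: 11.13
ee_pos: [0.5636, 0.3099, 0.1971]
orientation: [0.0, 1.0, 0.003, 0.005]
ft_force: [-0.2, -0.2, 1.4]
grip_width: 0.801
grip_force: 0.0
```

Call:
play_rows(motion="0 -0.1 0.1 0 0 0.03;0 -0.2 0.2 0 0 0.068;0 -0.3 0.3 0 0 0.106;0 -0.4 0.4 0 0 0.144;0 -0.5 0.4 0 0 0.18;0 -0.6 0.4 0 0 0.22;0 -0.7 0.4 0 0 0.255;0 -0.8 0.4 0 0 0.255", grip=0.2)

```text
t: 11.8
ee_pos: [0.5611, 0.2123, 0.2387]
orientation: [-0.391, 0.92, 0.0, 0.0]
ft_force: [0.2, 0.3, -0.2]
grip_width: 0.599
grip_force: 0.0
```

Call:
play_rows(motion="-0.02 -0.1 0 0 0 0.035;-0.04 -0.2 0 0 0 0.07;-0.06 -0.3 0 0 0 0.105;-0.08 -0.4 0 0 0 0.14;-0.08 -0.5 0 0 0 0.175;-0.08 -0.6 0 0 0 0.21;-0.08 -0.7 0 0 0 0.232;-0.08 -0.7 0 0 0 0.232;-0.08 -0.7 0 0 0 0.232")

```text
t: 12.55
ee_pos: [0.5515, 0.1284, 0.2386]
orientation: [-0.69, 0.724, -0.0, 0.0]
ft_force: [-0.9, 0.7, -0.2]
grip_width: 0.6
grip_force: 0.0
```

Run:
```python
from h import *
np.set_printoptions(precision=3,suppress=True)
p,s=wrist(); T=get_image("top")
print(s["t"],s["joint_pos"],s["ee_pos"],s["orientation"],s["ft_force"],s["grip_width"])
for l in("clamp_grip","jar","spare_jar"):
  for m in nets.masks_of(T,l)[:3]: print("T",l,m["confidence"],m["bbox"])
for m in nets.masks_of(p,"clamp_grip")[:3]: print("W",m["confidence"],m["bbox"])
f=p["frame"].copy()
for q in[(.551,.128,.0745),(.546,.013,.045)]:
    print(proj(p,q))
g=cv2.resize(T["frame"][175:265,95:205],(280,229),interpolation=2)
g=np.vstack([g,np.zeros((155,280,3),np.uint8)])
cv2.imwrite("pics/w3.png",np.hstack([cv2.convertScaleAbs(f,alpha=1.5),cv2.convertScaleAbs(g,alpha=1.5)]))
```

```text
12.55 [ 0.505  0.283  0.195  0.    -1.482 -0.552] [0.552 0.128 0.239] [-0.69   0.724 -0.     0.   ] [-0.874  0.745 -0.177] 0.6003274219913706
T clamp_grip 0.68 [171.7, 203.0, 196.9, 215.2]
T clamp_grip 0.28 [289.7, 204.8, 314.7, 229.5]
T jar 0.74 [187.1, 253.6, 207.9, 276.7]
T jar 0.62 [231.1, 124.0, 247.7, 146.8]
T jar 0.31 [263.7, 132.2, 283.8, 157.8]
T spare_jar 0.64 [121.8, 229.7, 142.1, 236.2]
W 0.92 [240.1, 148.7, 262.2, 204.6]
W 0.56 [330.4, 0.0, 437.7, 53.2]
W 0.22 [206.9, 242.5, 360.3, 324.6]
[253.634 175.521]
[253.338  68.334]
```

View pics/w3.png

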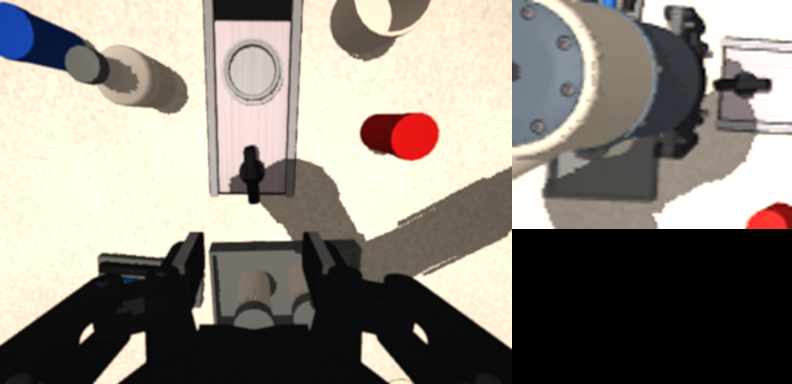

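Wrist view: the bar runs (249,147) to (254,203) with its centre where predicted, tilted slightly anticlockwise. The die is at (252,71), and both jars stand upright in the tray. I descend onto the knob.

Call:
play_rows(motion="0.01 0 -0.15 0 0 0.01;0.02 0 -0.35 0 0 0.014;0.02 0 -0.55 0 0 0.014;0.02 0 -0.75 0 0 0.014;0.02 0 -0.9 0 0 0.014;0.02 0 -0.97 0 0 0.014;0.02 0 -0.97 0 0 0.014")

```text
t: 13.43
ee_pos: [0.5527, 0.1287, 0.1198]
orientation: [0.708, -0.707, -0.001, 0.002]
ft_force: [-0.2, 0.2, 0.3]
grip_width: 0.598
grip_force: 0.0
```

Call:
play_rows(motion="0 0 -0.1 0 0 0;0 0 -0.2 0 0 0;0 0 -0.3 0 0 0;0 0 -0.38 0 0 0;0 0 -0.44 0 0 0;0 0 -0.44 0 0 0")

```text
t: 13.93
ee_pos: [0.5535, 0.1289, 0.0683]
orientation: [0.708, -0.706, -0.0, 0.001]
ft_force: [-0.7, 0.9, 0.3]
grip_width: 0.602
grip_force: 0.0
```

Call:
play_rows(motion="0 0 0 0 0 0;0 0 0 0 0 0;0 0 0 0 0 0;0 0 0 0 0 0;0 0 0 0 0 0;0 0 0 0 0 0;0 0 0 0 0 0;0 0 0 0 0 0", grip=-1, squeeze=60)

```text
t: 14.6
ee_pos: [0.5539, 0.129, 0.0691]
orientation: [0.708, -0.706, 0.0, -0.0]
ft_force: [-0.2, -0.3, 0.0]
grip_width: 0.001
grip_force: 0.0
```

The gripper shut on nothing. I take a look.

Run:
```python
from h import *
np.set_printoptions(precision=3,suppress=True)
p,s=wrist(); S=get_image("side"); T=get_image("top")
print(s["ee_pos"],s["ft_force"],s["grip_width"])
g=cv2.resize(S["frame"][220:310,170:270],(280,252),interpolation=2)
h=cv2.resize(T["frame"][190:235,160:255],(280,132),interpolation=2)
cv2.imwrite("pics/w4.png",np.hstack([cv2.convertScaleAbs(p["frame"],alpha=1.5),cv2.convertScaleAbs(np.vstack([g,h]),alpha=1.5)]))
for X in [s["ee_pos"],(.551,.128,.0745),(.551,.161,.0745),(.551,.095,.0745)]: print(proj(p,X),proj(S,X),proj(T,X))
```

```text
[0.554 0.129 0.069] [-0.161 -0.289  0.041] 0.0005539436082017063
[253.125 235.496] [211.314 271.681] [184.453 207.429]
[258.343 237.828] [212.355 270.858] [184.379 208.377]
[257.93 289.85] [204.752 280.914] [173.359 208.22 ]
[258.804 179.743] [219.695 261.149] [195.417 208.535]
```

View pics/w4.png

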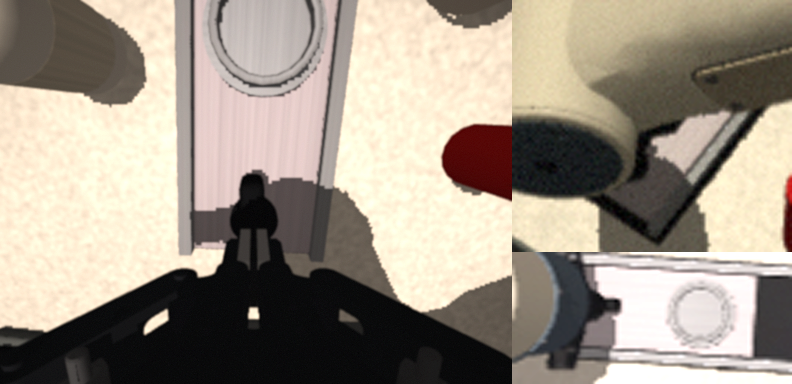

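The bar end shows at (252,175) and the hub at (254,215); the shut pads are at about (255,245). I'll check numerically where the hub and bar should be.

Run:
```python
from h import *
np.set_printoptions(precision=1,suppress=True)
p,s=wrist()
H=np.array(p["hand_eye"]); print(H.round(3)); K,R,t=cam(p); print("cam",(-R.T@t).round(3),R[2].round(3))
for z in(.028,.0445,.06,.0745):
    print(z,[proj(p,(.554,.128+d,z)) for d in(-.044,-.033,-.015,0,.015)])
g=p["frame"].max(2)
for v in range(160,290,4): print(v,"".join("#" if x<12 else "+" if x<30 else "-" if x<60 else "." for x in g[v,205:305:2]))
```

```text
[[ 0.  -1.  -0.3  0.1]
 [ 1.   0.   0.  -0. ]
 [ 0.  -0.3  1.  -0.2]
 [ 0.   0.   0.   1. ]]
cam [0.6 0.1 0.2] [-0.   0.3 -1. ]
0.028 [array([253.1, 148.4]), array([253.1, 164.7]), array([253. , 190.3]), array([253. , 210.8]), array([252.9, 230.4])]
0.0445 [array([253.1, 151.5]), array([253.1, 169.2]), array([253. , 196.9]), array([253. , 218.9]), array([252.9, 240. ])]
0.06 [array([253.1, 155. ]), array([253.1, 174.2]), array([253. , 204.2]), array([252.9, 228. ]), array([252.9, 250.6])]
0.0745 [array([253.1, 158.9]), array([253.1, 179.8]), array([253. , 212.3]), array([252.9, 237.9]), array([252.9, 262.3])]
160 ..................................................
164 ..................................................
168 ..................................................
172 ........................----......................
176 ....................+######+--....................
180 ...................##########--.......----------..
184 ..................+##########+--..----------------
188 ..................##++++++#+#+-----------------.--
192 ..................+++++++++##+---------
[... 631 characters left out ...]
--+####+-----###------####+-------------
244 ...........######------###------+#####------------
248 ..........-#####+------###+-----+#####+-----------
252 ..........+#####+------###+-----+######-----------
256 ..........######+------###+------######+..........
260 .........-######+------###+-----+######+-.........
264 ........-###########+--###--+###########+-........
268 ......-##############++###++##############+-......
272 ......#####################################+-.....
276 ..-+##########################################++--
280 ##################################################
284 ##################################################
288 ##################################################
```

Run:
```python
from h import *
np.set_printoptions(precision=4,suppress=True)
print("tips_ahead",manip.tips_ahead,[a for a in dir(manip) if a[0]!="_"])
p,s=wrist(); H=np.array(p["hand_eye"]); print(H)
Hi=np.linalg.inv(H);K=cam(p)[0]
for z in(-.02,-.01,0,.01,.025):
    o=[]
    for x in(-.011,0,.011):
        c=K@(Hi@[x,0,z,1])[:3]; o.append((c[:2]/c[2]).round(0))
    print(z,o)
```

```text
tips_ahead 0.025 ['Unreachable', 'job_done', 'state', 'tips_ahead']
[[ 0.0005 -0.9633 -0.2683  0.0675]
 [ 1.      0.0005  0.0001 -0.    ]
 [ 0.0001 -0.2683  0.9633 -0.1538]
 [ 0.      0.      0.      1.    ]]
-0.02 [array([253., 271.]), array([253., 252.]), array([253., 231.])]
-0.01 [array([253., 261.]), array([253., 243.]), array([253., 224.])]
0 [array([253., 253.]), array([253., 235.]), array([253., 217.])]
0.01 [array([253., 245.]), array([253., 229.]), array([253., 212.])]
0.025 [array([253., 236.]), array([253., 220.]), array([253., 204.])]
```

By the geometry the bar should be between the pads, yet the tips look higher in the picture than stated. I open, go 10 mm lower (tips still above the sled) and close again as a test.

Call:
play_rows(motion="0 0 0 0 0 0;0 0 0 0 0 0;0 0 0 0 0 0;0 0 0 0 0 0;0 0 -0.03 0 0 0;0 0 -0.06 0 0 0;0 0 -0.08 0 0 0;0 0 -0.08 0 0 0", grip=0.2)

```text
t: 15.52
ee_pos: [0.5533, 0.1288, 0.0585]
orientation: [0.708, -0.706, -0.0, 0.001]
ft_force: [-0.8, -0.8, -0.5]
grip_width: 0.601
grip_force: 0.0
```

Call:
play_rows(motion="0 0 0 0 0 0;0 0 0 0 0 0;0 0 0 0 0 0;0 0 0 0 0 0;0 0 0 0 0 0;0 0 0 0 0 0", grip=-1, squeeze=60)

```text
t: 16.02
ee_pos: [0.5539, 0.129, 0.0599]
orientation: [0.708, -0.706, 0.0, -0.0]
ft_force: [-2.3, 0.2, 3.5]
grip_width: 0.128
grip_force: 58.7
```

It grips at 11 mm width, so it has only just caught the bar's top: the pads reach less far than stated. I go deeper in steps, watching the force.

Call:
play_rows(motion="0 0 0 0 0 0;0 0 0 0 0 0;0 0 0 0 0 0;0 0 0 0 0 0;0 0 -0.02 0 0 0;0 0 -0.04 0 0 0;0 0 -0.06 0 0 0;0 0 -0.07 0 0 0;0 0 -0.07 0 0 0", grip=0.2)

```text
t: 16.77
ee_pos: [0.5536, 0.1288, 0.0505]
orientation: [0.708, -0.706, -0.0, 0.0]
ft_force: [-0.6, -0.3, -0.0]
grip_width: 0.601
grip_force: 0.0
```

Call:
play_rows(motion="0 0 -0.02 0 0 0;0 0 -0.04 0 0 0;0 0 -0.05 0 0 0;0 0 -0.05 0 0 0")

```text
t: 17.1
ee_pos: [0.5536, 0.1289, 0.0447]
orientation: [0.708, -0.706, -0.0, 0.0]
ft_force: [-0.6, -1.2, -0.1]
grip_width: 0.599
grip_force: 0.0
```

Call:
play_rows(motion="0 0 0 0 0 0;0 0 0 0 0 0;0 0 0 0 0 0;0 0 0 0 0 0;0 0 0 0 0 0;0 0 0 0 0 0", grip=-1, squeeze=60)

```text
t: 17.6
ee_pos: [0.5538, 0.129, 0.0454]
orientation: [0.708, -0.706, 0.0, 0.0]
ft_force: [-2.6, 0.7, 3.9]
grip_width: 0.151
grip_force: 59.1
```

Solid grip now. I squeeze harder and turn anticlockwise.

Call:
play_rows(motion="0 0 0 0 0 0;0 0 0 0 0 0;0 0 0 0 0 0.02;0 0 0 0 0 0.05;0 0 0 0 0 0.08;0 0 0 0 0 0.11;0 0 0 0 0 0.14;0 0 0 0 0 0.17;0 0 0 0 0 0.2", squeeze=100)

```text
t: 18.35
ee_pos: [0.5542, 0.1291, 0.0454]
orientation: [0.892, -0.452, 0.0, -0.0]
ft_force: [2.5, -4.3, -15.4]
grip_width: 0.133
grip_force: 98.8
```

Call:
play_rows(motion="0 0 0 0 0 0.02;0 0 0 0 0 0.04;0 0 0 0 0 0.06;0 0 0 0 0 0.08;0 0 0 0 0 0.08;0 0 0 0 0 0.08")

```text
t: 18.85
ee_pos: [0.5542, 0.1292, 0.0454]
orientation: [0.941, -0.339, 0.0, -0.0]
ft_force: [-8.0, 5.3, 31.6]
grip_width: 0.133
grip_force: 117.0
```

Run:
```python
from h import *
np.set_printoptions(precision=3,suppress=True)
s=manip.state(); print(s["t"],s["joint_pos"],s["ee_pos"],s["ft_force"],s["ft_torque"],Ro.from_quat(s["orientation"]).as_matrix()[:,1])
```

```text
18.85 [ 0.504  0.403 -0.14   0.    -1.026  0.376] [0.554 0.129 0.045] [-8.005  5.268 31.555] [1.357 1.637 0.38 ] [-0.637 -0.771 -0.001]
```

Call:
play_rows(motion="0 0 0 0 0 0;0 0 0 0 0 0;0 0 0 0 0 0;0 0 0 0 0 0", squeeze=50)

```text
t: 19.18
ee_pos: [0.5543, 0.1291, 0.0454]
orientation: [0.941, -0.338, 0.0, -0.0]
ft_force: [-4.3, -2.9, 10.4]
grip_width: 0.13
grip_force: 110.8
```

Run:
```python
from h import *
np.set_printoptions(precision=3,suppress=True)
p,s=wrist(); print(s["t"],s["ft_force"],s["ft_torque"],s["grip_force"],s["grip_width"])
g=p["frame"].max(2)
for v in range(120,260,5): print(v,"".join("#" if x<12 else "+" if x<30 else "-" if x<60 else "." for x in g[v,150:360:3]))
```

```text
19.1833 [-4.27  -2.922 10.44 ] [-0.295  1.304  0.155] 110.81634521484375 0.1303291097332709
120 ..............................++..........+.........................--
125 ............................+-..........+...........................--
130 ..........................#-.........--.............................--
135 ........................#-.........--................................-
140 .....................-+..........+-..................................-
145 ...................-+..........+......................................
150 .................++..........+........................................
155 ...............+-.........--..........................................
160 .............+-.........+-............................................
165 ...........#..........+...............................................
170 .........+..........+.................................................
175 ......-+..........+...................................................
180 ....-+.........--.....................................................
185 .............--..............
[... 391 characters left out ...]
.........................
215 ............-............---+##+++++++###+............................
220 .............-........--..-+##############+...........................
225 ..............---...--...--################-..........................
230 ................+---.-...-+---#########+---+..................--......
235 .................-----...-+---#########+---+-.................--.---..
240 ...................+---###----##########----##+-............-.-----...
245 ....................-+###+----##########----####-.........---------...
250 .....................+###----+##########----+###-......------------...
255 ....................-####----+##########+----####-.-..-.---------.....
```

The bar turned with the pads, so the clamp is at about 0.9. Now I slide the sled along the bed, watching for contact with the head.

Call:
play_rows(motion="0 -0.05 0 0 0 0;-0.01 -0.15 0 0 0 0;-0.02 -0.27 0 0 0 0;-0.02 -0.39 0 0 0 0;-0.03 -0.51 0 0 0 0;-0.03 -0.63 0 0 0 0;-0.04 -0.75 0 0 0 0;-0.05 -0.87 0 0 0 0;-0.06 -0.95 0 0 0 0;-0.06 -1 0 0 0 0")

```text
t: 20.07
ee_pos: [0.5478, 0.0095, 0.0459]
orientation: [0.941, -0.338, 0.001, -0.002]
ft_force: [2.1, 6.9, -10.9]
grip_width: 0.131
grip_force: 105.5
```

Call:
play_rows(motion="0 -0.05 0 0 0 0;-0.01 -0.13 0 0 0 0;-0.02 -0.23 0 0 0 0;-0.02 -0.33 0 0 0 0;-0.03 -0.43 0 0 0 0;-0.03 -0.5 0 0 0 0;-0.03 -0.5 0 0 0 0")

```text
t: 20.65
ee_pos: [0.5445, -0.0526, 0.0471]
orientation: [0.941, -0.338, 0.002, -0.0]
ft_force: [6.2, -1.0, -14.1]
grip_width: 0.129
grip_force: 99.9
```

Call:
play_rows(motion="0 -0.05 0 0 0 0;-0.01 -0.11 0 0 0 0;-0.02 -0.18 0 0 0 0;-0.02 -0.24 0 0 0 0;-0.02 -0.29 0 0 0 0;-0.02 -0.33 0 0 0 0;-0.02 -0.33 0 0 0 0;-0.02 -0.33 0 0 0 0")

```text
t: 21.32
ee_pos: [0.5426, -0.0923, 0.0478]
orientation: [0.941, -0.338, 0.003, 0.0]
ft_force: [-5.7, 10.7, 45.5]
grip_width: 0.129
grip_force: 110.6
```

Run:
```python
from h import *
np.set_printoptions(precision=3,suppress=True)
p,s=wrist(); T=get_image("top"); S=get_image("side"); print(s["t"],s["ee_pos"],s["ft_force"],s["ft_torque"],s["grip_force"])
np.savez("c.npz",T=T["frame"],S=S["frame"],W=p["frame"])
f=T["frame"]
# model overlay: press (x,y,yaw) with sled outline
px,py,yw=.5346,-.2074,-.05
def W(q): c,d=np.cos(yw),np.sin(yw); return (px+c*q[0]-d*q[1],py+d*q[0]+c*q[1],q[2])
a=p["frame"].copy();b=f.copy();c=S["frame"].copy()
for pt,col in[((-.043,.145,.0285),(0,0,255)),((.043,.145,.0285),(0,0,255)),((.058,.375,.026),(0,255,0)),((-.058,.375,.026),(0,255,0)),((0,-.055,.0285),(255,0,255)),((0,0,.217),(255,255,0))]+[((.031*np.cos(t),.031*np.sin(t),.051),(0,128,255)) for t in np.linspace(0,6,12)]:
    for im,q in((a,p),(b,T),(c,S)):
        u=proj(q,W(pt)); 
        if 0<u[0]<512 and 0<u[1]<384: cv2.circle(im,tuple(int(round(v)) for v in u),1,col,-1)
g=lambda im:cv2.convertScaleAbs(im,alpha=1.8,beta=15)
t=cv2.resize(g(b[182:272,165:325]),(480,270),interpolation=2); w=cv2.resize(g(a),(480,330))
s2=cv2.resize(g(c[140:310,185:345][:, :90]),(320,600),interpolation=2)
cv2.imwrite("pics/f.png",np.hstack([np.vstack([t,w]),s2]))
```

```text
21.3167 [ 0.543 -0.092  0.048] [-5.678 10.742 45.465] [2.39  0.608 0.251] 110.59993028640747
```

View pics/f.png

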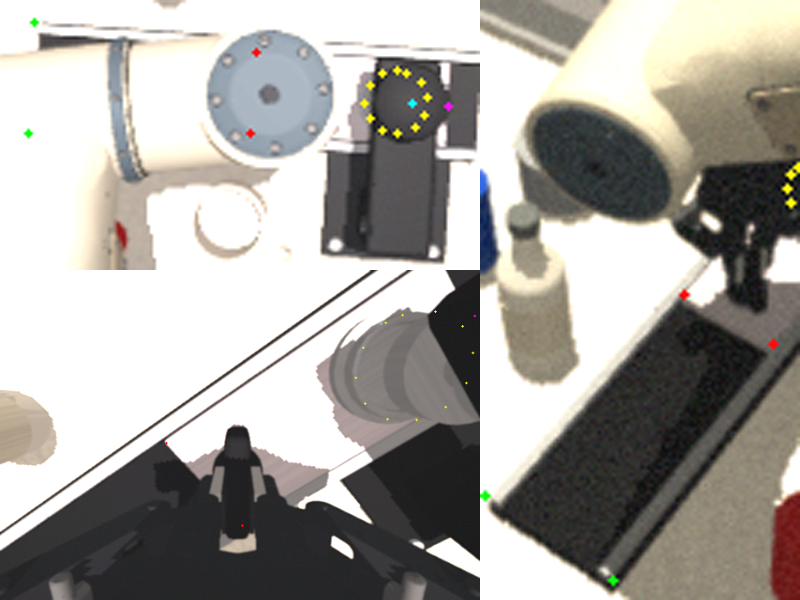

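The overlay agrees to within a few mm: predicted sled end (684,295) and (773,344) in the side crop against the actual edge a few pixels lower, and the bed end shows a similar shift. I measure it as an edge profile from sled end to bed end (it should be 230 mm).

```bash
cat > prof.py <<'E'
from h import *
def prof(S,img):
    px,py,yw=.5346,-.2074,-.05
    def W(q): c,d=np.cos(yw),np.sin(yw); return (px+c*q[0]-d*q[1],py+d*q[0]+c*q[1],q[2])
    g=cv2.GaussianBlur(img.max(2).astype(np.float32),(0,0),.6)
    for z,x,lo,hi in[(.0285,.038,.11,.18),(.0285,.03,.11,.18),(.0285,.02,.11,.18),(.0285,-.025,.11,.18),(.0285,-.03,.11,.18),(.0285,-.035,.11,.18),(.026,.053,.35,.4),(.026,.055,.35,.4),(.026,-.053,.35,.4),(.026,-.055,.35,.4),(.026,-.051,.35,.4)]:
        ys=np.arange(lo,hi,.0005); uv=np.array([proj(S,W((x,y,z))) for y in ys],np.float32)
        v=cv2.remap(g,uv[:,:1],uv[:,1:],1).ravel(); d=np.gradient(cv2.GaussianBlur(v[:,None],(1,0+9),2).ravel())
        k=np.argmax(abs(d)); print(z,x,"edge y=%.4f"%ys[k],v[max(k-12,0)].round(),v[min(k+12,len(v)-1)].round(),"|",v[::10].astype(int))
E
python3 - <<'E'
from prof import *
S=get_image("side"); prof(S,S["frame"])
E
```

```text
0.0285 0.038 edge y=0.1465 147.0 42.0 | [153 153 153 152 152 151 147 114  60  27  19  19  20  20]
0.0285 0.03 edge y=0.1470 150.0 35.0 | [148 157 156 156 154 153 151 126  62  25  16  16  15  15]
0.0285 0.02 edge y=0.1175 38.0 111.0 | [ 26  62 112 111  90  99  89  68  51  23  10   8  10   6]
0.0285 -0.025 edge y=0.1530 55.0 10.0 | [57 57 55 54 57 58 58 56 47 22  8  7  8  5]
0.0285 -0.03 edge y=0.1540 54.0 7.0 | [58 59 59 57 58 56 56 56 48 20  7  8  8  5]
0.0285 -0.035 edge y=0.1535 53.0 7.0 | [57 55 57 57 57 55 54 55 48 22  7  7  8  7]
0.026 0.053 edge y=0.3810 111.0 182.0 | [136 135 136 132 132 111 131 177 183 180 182]
0.026 0.055 edge y=0.3790 141.0 184.0 | [155 150 149 146 146 137 166 183 183 182 184]
0.026 -0.053 edge y=0.3845 37.0 190.0 | [ 40  40  42  42  51  66  27 117 189 189 189]
0.026 -0.055 edge y=0.3845 27.0 189.0 | [ 35  34  36  36  39  45  26 113 188 188 188]
0.026 -0.051 edge y=0.3850 36.0 190.0 | [ 42  42  43  44  59  88  32 110 187 187 190]
```

With the bed end as reference, the sled is within about 2 mm of zero. I relieve the vertical load and tighten clockwise.

Call:
play_rows(motion="0 0 0.02 0 0 0;0 0 0.02 0 0 -0.03;0 0 0.02 0 0 -0.06;0 0 0.02 0 0 -0.09;0 0 0.02 0 0 -0.12;0 0 0.02 0 0 -0.15;0 0 0.02 0 0 -0.18;0 0 0.02 0 0 -0.2;0 0 0.02 0 0 -0.2")

```text
t: 22.27
ee_pos: [0.5422, -0.0919, 0.0485]
orientation: [0.79, -0.613, 0.002, -0.0]
ft_force: [1.8, -0.8, 11.6]
grip_width: 0.133
grip_force: 99.8
```

Call:
play_rows(motion="0 0 0 0 0 -0.02;0 0 0 0 0 -0.04;0 0 0 0 0 -0.06;0 0 0 0 0 -0.08;0 0 0 0 0 -0.09;0 0 0 0 0 -0.1;0 0 0 0 0 -0.1;0 0 0 0 0 -0.1")

```text
t: 22.93
ee_pos: [0.542, -0.0919, 0.0488]
orientation: [-0.686, 0.728, -0.002, 0.0]
ft_force: [0.4, -0.1, 12.6]
grip_width: 0.136
grip_force: 100.2
```

Run:
```python
from prof import *
np.set_printoptions(precision=3,suppress=True)
s=manip.state(); print(s["t"],s["joint_pos"],s["ee_pos"],s["ft_force"],s["ft_torque"],Ro.from_quat(s["orientation"]).as_matrix()[:,1])
p=get_image("wrist"); g=p["frame"].max(2)
for v in range(160,250,5): print(v,"".join("#" if x<12 else "+" if x<30 else "-" if x<60 else "." for x in g[v,200:310:2]))
S=get_image("side"); prof(S,S["frame"])
```

```text
22.9333 [ 0.118  0.365 -0.192  0.003 -1.011 -0.18 ] [ 0.542 -0.092  0.049] [ 0.382 -0.09  12.631] [0.063 0.114 0.359] [-0.998  0.06  -0.003]
160 .......................................................
165 .......................................................
170 .......................................................
175 .......................................................
180 .......................................................
185 ......................##########-......................
190 .....................###########+......................
195 ....................-++++++++++++-.....................
200 ....................++++++++++++++.....................
205 ....................+++++++++####+.....................
210 ...................++++++##########-...................
215 .................####################-.................
220 ...............+######################+................
225 ..............-########################+...............
230 ..............+-----+############+-----+-..............
235 ..............----.-##############---.---..............
[... 391 characters left out ...]
 28  18  17  15  17]
0.0285 -0.025 edge y=0.1545 54.0 10.0 | [57 57 59 56 56 57 56 56 50 25 10  7  6  6]
0.0285 -0.03 edge y=0.1550 54.0 7.0 | [59 58 60 57 57 58 57 56 50 28  8  8  7  6]
0.0285 -0.035 edge y=0.1530 55.0 10.0 | [57 55 58 57 56 56 55 56 49 25  9  7  4  6]
0.026 0.053 edge y=0.3810 110.0 183.0 | [135 137 135 132 132 109 132 177 182 181 184]
0.026 0.055 edge y=0.3790 139.0 184.0 | [154 152 148 146 146 136 167 183 183 182 184]
0.026 -0.053 edge y=0.3845 38.0 190.0 | [ 40  42  43  42  51  66  28 117 189 188 187]
0.026 -0.055 edge y=0.3845 28.0 188.0 | [ 33  36  36  35  39  44  26 112 187 187 188]
0.026 -0.051 edge y=0.3850 38.0 193.0 | [ 44  45  45  43  58  89  34 111 189 188 188]
```

Call:
play_rows(motion="0 0 0 0 0 -0.01;0 0 0 0 0 -0.02;0 0 0 0 0 -0.03;0 0 0 0 0 -0.03;0 0 0 0 0 -0.03")

```text
t: 23.45
ee_pos: [0.5421, -0.0919, 0.0489]
orientation: [-0.652, 0.758, -0.002, -0.0]
ft_force: [-0.2, -0.3, 12.1]
grip_width: 0.131
grip_force: 116.0
```

Run:
```python
from h import *
np.set_printoptions(precision=4,suppress=True)
s=manip.state(); y=Ro.from_quat(s["orientation"]).as_matrix()[:,1]; print(s["t"],s["ee_pos"],s["ft_force"],s["ft_torque"],np.degrees(np.arctan2(y[1],y[0])))
```

```text
23.45 [ 0.5421 -0.0919  0.0489] [-0.2441 -0.2816 12.0724] [0.2295 0.1426 2.4504] 171.44865351771145
```

Torque rose to 2.5 N m, so the knob is at its stop. I ease back, release and lift.

Call:
play_rows(motion="0 0 0 0 0 0.01;0 0 0 0 0 0.025;0 0 0 0 0 0.025")

```text
t: 23.7
ee_pos: [0.542, -0.0919, 0.0488]
orientation: [-0.681, 0.732, -0.002, 0.0]
ft_force: [0.2, -0.8, 13.1]
grip_width: 0.135
grip_force: 100.4
```

Call:
play_rows(motion="0 0 0 0 0 0;0 0 0 0 0 0;0 0 0 0 0 0;0 0 0 0 0 0;0 0 0 0 0 0", grip=0)

```text
t: 24.12
ee_pos: [0.5399, -0.0908, 0.0467]
orientation: [-0.679, 0.734, 0.001, -0.001]
ft_force: [0.2, -0.0, 0.5]
grip_width: 0.496
grip_force: 0.0
```

Call:
play_rows(motion="0 0.02 0.1 0 0 0;0 0.05 0.25 0 0 0;0 0.1 0.4 0 0 0;0 0.1 0.6 0 0 0;0 0.1 0.8 0 0 0;0 0.1 1 0 0 0;0 0.1 1 0 0 0")

```text
t: 24.7
ee_pos: [0.5432, -0.0791, 0.1726]
orientation: [-0.68, 0.733, -0.003, 0.003]
ft_force: [0.4, 0.5, 0.6]
grip_width: 0.5
grip_force: 0.0
```

Call:
play_rows(motion="0 0.2 0.2 0 0 0;0 0.4 0.4 0 0 0;0 0.6 0.6 0 0 0;0 0.7 0.8 0 0 0;0 0.7 1 0 0 0;0 0.7 1 0 0 0;0 0.7 1 0 0 0", grip=-1)

```text
t: 25.28
ee_pos: [0.5412, 0.0058, 0.2884]
orientation: [-0.68, 0.734, -0.001, 0.001]
ft_force: [-0.5, 0.3, -0.7]
grip_width: 0.001
grip_force: 0.0
```

Run:
```python
from prof import *
np.set_printoptions(precision=3,suppress=True)
p,s=wrist(); print(s["t"],s["ee_pos"],s["ft_force"])
px,py,yw=.5346,-.2074,-.05
def W(q): c,d=np.cos(yw),np.sin(yw); return (px+c*q[0]-d*q[1],py+d*q[0]+c*q[1],q[2])
for n,q in dict(sledend=(0,.145,.0285),knob=(0,.115,.0745),plung=(0,0,.217),die=(0,0,.051),bar1=(0,.148,.0745),bar0=(0,.082,.0745)).items(): print(n,proj(p,W(q)))
for l in("clamp_grip","plunger_top","die"):
  for m in nets.masks_of(p,l)[:2]:
    v,u=np.nonzero(m["region"]); c=np.cov(u,v); w,V=np.linalg.eigh(c); print(l,m["confidence"],m["bbox"],u.mean(),v.mean(),"axis",V[:,1])
S=get_image("side"); prof(S,S["frame"])
```

```text
25.2833 [0.541 0.006 0.288] [-0.457  0.273 -0.675]
sledend [249.391 112.702]
knob [248.082  86.554]
plung [ 237.9   -133.236]
die [245.479 -16.591]
bar1 [248.899 115.203]
bar0 [247.222  56.396]
clamp_grip 0.63 [233.8, 60.4, 258.0, 118.9] 247.21708185053382 88.4685646500593 axis [0.125 0.992]
clamp_grip 0.43 [247.9, 309.3, 344.3, 321.4] 283.0625 313.609375 axis [-0.999 -0.033]
plunger_top 0.62 [212.3, 1.9, 277.8, 117.4] 246.8883521202362 56.52697262479871 axis [0.04  0.999]
plunger_top 0.46 [235.4, 0.0, 252.0, 0.4] 244.4318181818182 0.8636363636363636 axis [-1.    -0.016]
die 0.72 [212.1, 0.4, 278.1, 118.5] 246.83346709470305 56.58935259497057 axis [0.035 0.999]
die 0.25 [235.4, 61.0, 258.7, 117.7] 247.3427922814983 88.65153234960272 axis [0.124 0.992]
0.0285 0.038 edge y=0.1475 136.0 31.0 | [143 142 142 141 140 140 139 117  56  23  16  18  18  16]
0.0285 0.03 edge y=0.1475 138.0 36.0 | [144 143 143 144 142 143 141 121  64  26  14  13  13  14]
0.0285 0.02 edge y=0.1480 140.0 31.0 | [ 32  37  51  93 127 140 142 122  60  26  14  12  16  14]
0.0285 -0.025 edge y=0.1475 143.0 33.0 | [147 147 145 145 146 146 145 124  63  25  15  14  15  15]
0.0285 -0.03 edge y=0.1475 141.0 35.0 | [149 147 146 145 145 145 143 126  64  26  14  17  15  14]
0.0285 -0.035 edge y=0.1475 142.0 31.0 | [144 144 144 142 143 142 142 123  63  22  12  16  14  14]
0.026 0.053 edge y=0.3810 103.0 170.0 | [125 126 124 122 123 102 121 165 170 167 170]
0.026 0.055 edge y=0.3790 130.0 171.0 | [143 140 137 136 136 127 155 170 170 170 171]
0.026 -0.053 edge y=0.3845 34.0 178.0 | [ 85  83  90  86  85  64  26 109 178 177 175]
0.026 -0.055 edge y=0.3845 25.0 176.0 | [ 53  52  57  53  54  42  25 105 175 177 174]
0.026 -0.051 edge y=0.3855 32.0 179.0 | [110 106 108 109 106  85  31 102 176 176 177]
```

The sled end is at about +1 mm, clamped, with the bar along the bed as at the start. Now I go above the plunger with the fingers shut.

Call:
play_rows(motion="0 -0.1 0.1 0 0 0;0 -0.3 0.2 0 0 0;0 -0.5 0.2 0 0 0;0 -0.75 0.2 0 0 0;-0.05 -1 0.2 0 0 0")

```text
t: 25.95
ee_pos: [0.5348, -0.1157, 0.3104]
orientation: [-0.68, 0.733, 0.001, -0.001]
ft_force: [0.7, 0.5, 0.5]
grip_width: -0.001
grip_force: 0.0
```

Call:
play_rows(motion="0 -0.2 0 0 0 0;0 -0.4 0 0 0 0;0 -0.6 0 0 0 0;0 -0.75 0 0 0 0;0 -0.78 0 0 0 0;0 -0.78 0 0 0 0;0 -0.78 0 0 0 0")

```text
t: 26.53
ee_pos: [0.5345, -0.2081, 0.3109]
orientation: [-0.679, 0.734, 0.0, -0.0]
ft_force: [0.5, 0.5, -0.7]
grip_width: -0.003
grip_force: 0.0
```

Call:
play_rows(motion="0 0 -0.1 0 0 0;0 0 -0.2 0 0 0;0 0 -0.3 0 0 0;0 0 -0.4 0 0 0;0 0 -0.45 0 0 0;0 0 -0.49 0 0 0;0 0 -0.49 0 0 0")

```text
t: 27.12
ee_pos: [0.5345, -0.2075, 0.252]
orientation: [-0.68, 0.733, 0.001, -0.0]
ft_force: [-0.6, 0.0, 0.5]
grip_width: -0.003
grip_force: 0.0
```

Next I descend in slow steps until contact.

Call:
play_rows(motion="0 0 -0.03 0 0 0;0 0 -0.06 0 0 0;0 0 -0.09 0 0 0;0 0 -0.12 0 0 0;0 0 -0.14 0 0 0;0 0 -0.14 0 0 0")

```text
t: 27.62
ee_pos: [0.5344, -0.2082, 0.2352]
orientation: [-0.679, 0.734, 0.001, -0.0]
ft_force: [-0.3, -0.5, 1.0]
grip_width: -0.001
grip_force: 0.0
```

Call:
play_rows(motion="0 0 -0.03 0 0 0;0 0 -0.06 0 0 0;0 0 -0.09 0 0 0;0 0 -0.12 0 0 0;0 0 -0.14 0 0 0;0 0 -0.14 0 0 0")

```text
t: 28.12
ee_pos: [0.5344, -0.2081, 0.2183]
orientation: [-0.68, 0.734, 0.001, -0.0]
ft_force: [0.3, -0.4, -0.6]
grip_width: 0.001
grip_force: 0.0
```

Call:
play_rows(motion="0 0 -0.02 0 0 0;0 0 -0.04 0 0 0;0 0 -0.06 0 0 0;0 0 -0.08 0 0 0;0 0 -0.08 0 0 0;0 0 -0.08 0 0 0")

```text
t: 28.62
ee_pos: [0.5346, -0.2082, 0.2093]
orientation: [-0.68, 0.734, 0.0, -0.0]
ft_force: [-0.5, 0.2, -0.9]
grip_width: 0.0
grip_force: 0.0
```

Call:
play_rows(motion="0 0 -0.02 0 0 0;0 0 -0.04 0 0 0;0 0 -0.06 0 0 0;0 0 -0.08 0 0 0;0 0 -0.08 0 0 0;0 0 -0.08 0 0 0")

```text
t: 29.12
ee_pos: [0.5349, -0.2083, 0.2004]
orientation: [-0.68, 0.734, -0.0, 0.0]
ft_force: [-0.8, 0.7, 3.9]
grip_width: 0.002
grip_force: 2.2
```

Contact at TCP z of about 0.2005. I press about 18 mm further.

Call:
play_rows(motion="0 0 -0.02 0 0 0;0 0 -0.04 0 0 0;0 0 -0.06 0 0 0;0 0 -0.08 0 0 0;0 0 -0.1 0 0 0;0 0 -0.12 0 0 0;0 0 -0.12 0 0 0;0 0 -0.12 0 0 0")

```text
t: 29.78
ee_pos: [0.535, -0.2084, 0.1869]
orientation: [-0.68, 0.734, -0.001, 0.0]
ft_force: [-2.7, 2.4, 9.1]
grip_width: -0.0
grip_force: 4.6
```

Call:
play_rows(motion="0 0 -0.01 0 0 0;0 0 -0.02 0 0 0;0 0 -0.03 0 0 0;0 0 -0.03 0 0 0;0 0 -0.03 0 0 0")

```text
t: 30.2
ee_pos: [0.5352, -0.2084, 0.1862]
orientation: [-0.68, 0.733, -0.002, 0.001]
ft_force: [-6.7, 5.9, 21.6]
grip_width: -0.001
grip_force: 10.9
```

Call:
play_rows(motion="0 0 -0.01 0 0 0;0 0 -0.02 0 0 0;0 0 -0.02 0 0 0;0 0 -0.02 0 0 0")

```text
t: 30.53
ee_pos: [0.5352, -0.2085, 0.186]
orientation: [-0.68, 0.733, -0.003, 0.001]
ft_force: [-10.6, 8.5, 31.9]
grip_width: 0.002
grip_force: 16.0
```

Run:
```python
from h import *
np.set_printoptions(precision=4,suppress=True)
s=manip.state(); print(s["ee_pos"],s["ft_force"],s["ft_torque"],s["joint_pos"])
S=get_image("side"); g=S["frame"]
np.save("press.npy",g)
for z in(.217,.199,.177): print(z,proj(S,(.5346,-.2074,z)))
for m in nets.masks_of(S,"plunger_top")[:2]: print(m["confidence"],m["bbox"])
gg=g.max(2)
for v in range(140,200,2): print(v,"".join("#" if x<14 else "+" if x<24 else "-" if x<45 else "." for x in gg[v,262:312]))
```

```text
[ 0.5352 -0.2085  0.186 ] [-10.6137   8.5372  31.906 ] [3.2268 3.7272 0.0036] [-0.098   0.3096  0.098   0.0021 -1.3525  0.0224]
0.217 [285.2767 153.3802]
0.199 [284.7776 158.0963]
0.177 [284.1837 163.7097]
0.96 [274.6, 153.0, 293.2, 199.6]
0.25 [277.3, 232.2, 312.8, 275.7]
140 ..........-++#+++##############++++-.--+++++++###+
142 ............-#####+############-.....-++++++++-+--
144 ..............---+####+########.....--++#####+----
146 ..................-##+#####+###+--###++####+.....-
148 ...................#######+##+#####+###+-.........
150 ...................---+##+#+##+###++-.............
152 ...................+-----###+-+-..................
154 ...............-+##+-+---+##+.....................
156 .............+####+--+-.-######-..................
158 ............+#####+--+-.-#######-.................
160 ...........-#########+---########-................
162 ..........-######################-................
164 ........-##############+#########-................
166 .......+#+############+###+########+-.............
168 ......##############+++#####+###########+.........
170 .....-##############+#######+######+########+.....
172 .....-########################################++-.
174 .....-#########################################+++
176 ......+#####################################+##++#
178 .........-+#######+##############################+
180 .............#####################################
182 ...............+#+##+########################+####
184 ...............----++#############################
186 .............-.--------+##########################
188 ............--.--------.---+#+####################
190 ...........--.-.---.-------......+##+###########+#
192 ..........----..--.---.--.-.........-+############
194 .........------.--.--..-----...........--+#######+
196 .........------..-.----------..............+#####+
198 ........----.-------.---------............-#######
```

The plunger silhouette has dropped about 7 px and the tool no longer yields at 32 N, so the plunger is at its stop. I raise the arm and retreat.

Call:
play_rows(motion="0 0 0.05 0 0 0;0 0 0.1 0 0 0;0 0 0.2 0 0 0;0 0 0.3 0 0 0;0 0 0.5 0 0 0;0 0 0.7 0 0 0;0 0 0.9 0 0 0;0 0 0.9 0 0 0")

```text
t: 31.3
ee_pos: [0.5361, -0.2092, 0.2922]
orientation: [-0.679, 0.734, -0.003, 0.002]
ft_force: [0.1, 0.5, -0.4]
grip_width: 0.001
grip_force: 0.0
```

Call:
play_rows(motion="-0.1 -0.2 0.1 0 0 0;-0.2 -0.4 0.1 0 0 0;-0.35 -0.6 0.1 0 0 0;-0.5 -0.8 0.1 0 0 0;-0.6 -1 0.1 0 0 0;-0.6 -1 0.1 0 0 0;-0.6 -1 0.1 0 0 0")

```text
t: 31.88
ee_pos: [0.4618, -0.3292, 0.2987]
orientation: [-0.679, 0.735, 0.001, -0.0]
ft_force: [0.6, 0.3, 0.2]
grip_width: 0.006
grip_force: 0.0
```

Run:
```python
from prof import *
np.set_printoptions(precision=3,suppress=True)
s=manip.state(); print(s["t"],s["ee_pos"],s["ft_force"])
S=get_image("side");T=get_image("top")
for l in("plunger_top","jar","spare_jar","clamp_grip"):
  for n,q in(("S",S),("T",T)):
    for m in nets.masks_of(q,l)[:4]: print(n,l,round(m["confidence"],2),m["bbox"])
prof(S,S["frame"])
for X in[(.561,.309,.005),(.489,.295,.005)]: print(bb(T,cyl(np.array(X),.0245,.096)),bb(S,cyl(np.array(X),.0245,.096)))
g=S["frame"].max(2)
for v in range(140,180,2): print(v,"".join("#" if x<14 else "+" if x<24 else "-" if x<45 else "." for x in g[v,262:312]))
```

```text
31.8833 [ 0.462 -0.329  0.299] [0.576 0.316 0.152]
S plunger_top 0.72 [273.9, 149.4, 293.3, 196.8]
S jar 0.9 [154.0, 314.4, 177.2, 352.1]
S jar 0.9 [172.2, 184.8, 188.8, 216.9]
S jar 0.74 [316.9, 156.8, 332.8, 179.7]
S jar 0.62 [265.4, 277.0, 287.6, 315.2]
T jar 0.7 [233.2, 125.2, 246.1, 146.2]
T jar 0.65 [115.6, 195.9, 139.1, 215.8]
T jar 0.64 [186.2, 256.4, 205.9, 276.1]
S spare_jar 0.56 [182.5, 327.5, 201.2, 363.6]
T spare_jar 0.58 [117.5, 221.2, 144.0, 236.4]
S clamp_grip 0.72 [254.1, 209.0, 267.8, 227.1]
S clamp_grip 0.37 [188.5, 147.0, 336.6, 309.0]
0.0285 0.038 edge y=0.1470 149.0 38.0 | [153 152 152 153 153 151 149 125  62  26  21  19  15  19]
0.0285 0.03 edge y=0.1475 149.0 39.0 | [154 154 153 153 152 152 151 131  69  30  17  14  15  16]
0.0285 0.02 edge y=0.1480 150.0 33.0 | [ 35  41  56 100 136 150 152 132  67  27  15  16  15  17]
0.0285 -0.025 edge y=0.1475 152.0 37.0 | [157 157 158 157 156 157 155 133  69  28  17  18  17  16]
0.0285 -0.03 edge y=0.1475 153.0 38.0 | [148 142 148 156 157 156 154 136  69  28  16  16  13  13]
0.0285 -0.035 edge y=0.1475 152.0 37.0 | [ 99  76
[... 1015 characters left out ...]
..++++++#++++#++#++#+++-................
156 ...........-#++#++++++#++++++#+++#................
158 ............###+++++++++++++#++#+#................
160 ............##+++++#+++++++++###++................
162 ..........-+####+++++++++++++#+#-.................
164 ........-+######################-.................
166 .......++++########+##+#+##########+-.............
168 ......##++#########+----+##########+#+#+-.........
170 .....-##############################++++##+++-....
172 .....-#############################++###########+-
174 .....-#+########################+#+###############
176 ......+##################+##+#+##################+
178 .........-+##+############+#+++###################
```

Run:
```python
from h import *
a=cv2.imread("pics/side0.png"); S=get_image("side")["frame"]; b=np.load("press.npy")
f=lambda i:[int(np.argmax(i[:,c].max(1)[140:175]<30))+140 for c in(276,278,290,292)]
print("start",f(a),"pressed",f(b),"now",f(S), manip.state()["t"])
```

```text
start [151, 149, 150, 151] pressed [140, 140, 140, 140] now [151, 150, 150, 151] 32.4333
```

The plunger is back at its starting height. The jar is upright in the tray, the sled is clamped at about zero, and the arm is clear, so I hand the job in.

```bash
python3 -c "
from h import *
print(manip.job_done())"
```

```text
the job is handed in; nothing more can be done
None
```

I handed the job in at about 32 s: the jar stands in the tray, the sled is at zero to within about 2 mm and clamped, and the plunger was pressed to its stop and is back up. The verdict was not shown, and while I was picking up the jar the hand rubbed the press head with about 23 N (limit 40 N).

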